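# Free the top insert tray for inspection

### The job

Take the white ball out of the orange tray and lower it gently, without dropping it, to the bottom of the deep black pot and let go. Then peel the empty orange tray off the grey trays it clings to: grip its upright tab and raise that corner first while the opposite corner still sits in place, leaving the grey trays and everything else where they stand. Finish while the robot still holds the tray up, steady, level and right way up, centred over the blue mat with its underside at least 10 cm above the table.

Things in the scene. Friction and masses are not known exactly. Their poses are not given: they have to be found in the camera images.
- tray: orange open tray nested on the grey stack, level, same axes, underside 36 mm above the table, 1.5 mm play. Rim 170 x 130 mm outside (x, y) plus a 4 mm flange, foot 143 x 103 mm, 36 mm high, floor and walls 3 mm, about 0.12 kg. Origin: centre of the underside; z up, x along the long side. Four 14 x 14 x 9 mm blocks on its floor at x +-60, y +-40 mm
- tray_tab (a point): grip point of the tray's upright orange tab, at x -80, y +61, z +56 mm in the tray frame. The tab, 30 mm wide and 8 mm thick, stands on the rim corner (-x, +y); its top is at z 71 mm, 35 mm above the rim. Its faces look along the tray's diagonal, outwards = (-0.794, 0.607) in the tray frame: one finger outside, one over the tray's inside, from above
- tray_near (a point): underside at the tabbed corner: x -60, y +40, z 0 mm in the tray frame. The tray clings: four steel spring noses on the grey rim (x +-50, y +-73 mm, 74 mm above the table) snap over its flange; each holds 1 to 2 N until that spot is raised about 5 mm. Pulled straight up all four hold and the grey trays may come along; raised by one corner they let go in turn
- tray_far (a point): underside at the corner diagonally across from the tab: x +60, y -40, z 0 mm in the tray frame. The tray's walls lean outwards by 20.6 degrees: tilted by much more than 0.12 rad while nested it jams; it tilts freely about a point of the far corner wall some 22 mm above its underside (x +70, y -52 mm)
- stack: three dark grey trays of the same form, without tabs, nested 12 mm apart and fixed to one another: one loose thing of 0.6 kg standing on the table; rim of the uppermost 60 mm above the table. On the rim's long sides, at x +-50 mm, four small posts (12 mm wide, out to y +-90 mm, 81 mm above the table) carry spring noses. Origin: centre of its underside; axes as the tray's
- ball_center (a point): centre of the white plastic ball, 40 mm in diameter, about 40 g; it starts in the middle of the orange tray, on the tray's floor (centre 59 mm above the table), inside a ring 3 mm high and 24 mm inside diameter that keeps it from rolling
- ball: the same white ball (its origin turns with it; use its centre point)
- pot: deep round black open pot, loose, 0.3 kg, 64 mm high, outer diameter 124 mm at the foot and 140 mm at the rim, wall 4 mm, floor 4 mm. Origin: centre of the underside, z up
- mat: blue mat with pale grid lines, fixed, 130 x 180 mm (x, y), 3 mm thick. Origin: centre of its underside
- drill: bystander: teal cordless drill standing on its white battery, about 206 mm high; leave alone
- tape: bystander: roll of yellow tape lying flat, 90 mm diameter, 48 mm high; leave alone
- spray: bystander: black spray can with a pale top, 52 mm diameter, 160 mm high; leave alone
There are look-alikes about, which are no part of the job. There is more than one size of the tray; the one meant has the size given above.

How it is judged:
By the outcome, as a careful person would: the job done as asked, in the order asked, and still so for the second after the job is handed in, while the arm keeps its last pose, push and grip.
It also fails if it takes over 62 s, if anything falls off the work surface, if the arm or the gripper's body presses on something with over 40 N, if the wrist force passes 120 N, or if a joint passes its speed limit or range.

### The arm

A 6-joint arm with a two-finger parallel gripper is mounted at the origin on the work surface. World frame = base frame: x ahead of the robot, y to its left, z up, the work surface at z = 0. Lengths are in m, angles in rad, forces in N, time in s.
With the tool pointing down it reaches from about 0.35 to 0.975 m from the base axis. Payload 4.9 kg.
Tool frame: the origin (TCP) lies at the very end of the fingers, on their centre line; the grasp point (between the pads) lies 19 mm behind it; z points along the fingers, y is the line along which they close (so a half turn about z gives the same grasp; the last joint's range is limited). The gripper opens to 85 mm and grips with 20 to 120 N. Pads are 22 mm wide; open, the fingers measure 114 mm over their backs; the gripper's body (76 mm by 85 mm) begins 54 mm behind the grasp point. The pads swing forward as they close: fully open they stand 13 mm farther back than shut.
Start: joints at [1.186, 0.053, 1.613, -0, 1.476, -0.119], TCP at [0.164, 0.603, 0.231] pointing down, gripper open.
Joint ranges: [-3.01, 3.01], [-1.01, 2.22], [0.06, 2.58], [-1.02, 4.17], [0.09, 2.62], [-3.14, 3.14]. Speed limits (rad/s): [2.57, 2.57, 3.14, 3.14, 3.14, 3.14].

### API

Orientations are given as a rotation vector (axis times angle).
In Python, from station import get_obs, optics, ctrl gives the robot as it stands.
- The arm moves only by the shell command python3 -m pendant 'ROWS' [FORCE]. ROWS is JSON, a list of rows, each a list of 3 entries, a list of its own where there are three numbers: the shift along the tool's x, y, z in mm, then the turn, a rotation vector about the tool's x, y, z in rad, then the opening, from 0 (shut) to 1 (fully open). A call has 1 to 12 rows; each row shifts and turns the commanded pose from where the row before left it, along the tool's axes as they then stand; what a row does not reach is not made up. A row lasts 1/12 s, in which the tool goes at most 41.7 mm and 7.16 degrees, less where a joint would pass 70% of its speed; a pose out of reach is approached as far as the arm can. A call is refused whole if a number of a shift passes 41.7 or a number of a turn 0.125, either way. A call with a gripper value outside its range is refused whole. The fingers move at their own pace and stop on an object; FORCE is the grip in N (left out, the last holds). Time passes only in rows, so rows that do not move let the fingers close. It gives the time, the measured TCP pose, the force, the opening and the grip force at its end, in the units of the state.
- get_obs(): the state, without advancing time (a new reading comes with each control period).
- optics.get_image(name): name is "scene" or "top" or "wrist"; returns the picture (400x640x3 uint8, red, green, blue); there is no depth.
- optics.camera_model(name): a dict with "fx", "fy", "cx", "cy" (pixels), "cam_to_world" (4x4, takes a point from camera to world coordinates). Camera axes: x right, y up, looking along -z (the intrinsics and any distortion apply to the point x, -y, -z); pixel columns grow to the right and rows downward; lengths in m; the calibration is good to about 2 mm. A picture is of the moment at which its call begins: read the wrist's pose just before it. camera_model takes no time and is no camera call; for the wrist camera it gives the pose at the moment of the call.
- ctrl.finish_job(): hands the job in; it is judged then, once.
The state is a dict: "t": time; "q": joint angles; "dq": joint speeds; "effort": joint torques, N m; "tool_pos": TCP position; "tool_rot": TCP orientation; "contact_force": force on the tool from outside, world axes, zero at the start; "wrist_torque": the same for the moment, N m; "opening": finger opening in m; "grip_force": force on a finger pad.
Only numpy, scipy, OpenCV 4.12 (cv2) and the standard library are available. Lean on these libraries where they do the work, as an engineer would, in place of code of your own. Each camera call takes 0.05 s, during which the arm holds its last target. There are 200 camera calls.

## Working session

There is one attempt and no reset: what is moved stays moved. The work goes in short steps, Python scripts to look and compute and a shell command to move; the robot and the scene stay as the last step left them, time stands still between calls to the robot, and variables do not carry over. Pictures are saved under pics/ and viewed, at most 10 in all, crops included, and the job is handed in when it is done.

```bash
mkdir -p pics; cat > h.py <<'E'
import numpy as np, cv2
from station import get_obs, optics, ctrl
from scipy.spatial.transform import Rotation as R
def snap(n,f):
    m=optics.camera_model(n); im=optics.get_image(n); cv2.imwrite('pics/'+f,im[:,:,::-1]); return m,im
def px2w(m,u,v,z):
    T=np.array(m['cam_to_world']); d=np.array([(u-m['cx'])/m['fx'],-(v-m['cy'])/m['fy'],-1.])
    if m.get('dist') is not None: pass
    d=T[:3,:3]@d; o=T[:3,3]; return o+d*(z-o[2])/d[2]
def w2px(m,p):
    T=np.array(m['cam_to_world']); c=T[:3,:3].T@(np.array(p)-T[:3,3]); return m['cx']+m['fx']*c[0]/-c[2], m['cy']-m['fy']*c[1]/-c[2]
E
python3 - <<'E'
from h import *
for n in('top','scene'):
    m,_=snap(n,n+'1.png'); print(m)
o=get_obs(); print(o)
E
ls
```

```text
{'fx': 362.03520617936374, 'fy': 362.03520617936374, 'cx': 317.4483406726073, 'cy': 199.54402100492877, 'cam_to_world': array([[ 0.02769165,  0.9893525 , -0.14288037,  0.43211239],
       [-0.99954227,  0.02914726,  0.00810423, -0.06050172],
       [ 0.01218251,  0.14259055,  0.98970679,  1.05016385],
       [ 0.        ,  0.        ,  0.        ,  1.        ]])}
{'fx': 514.6053258940557, 'fy': 514.6053258940557, 'cx': 315.1624569211918, 'cy': 199.04248016968228, 'cam_to_world': array([[ 0.05700888, -0.68559881,  0.72574393,  1.74179514],
       [ 0.99836356,  0.04242006, -0.03835023, -0.13041943],
       [-0.00449323,  0.7267426 ,  0.68689519,  1.19478883],
       [ 0.        ,  0.        ,  0.        ,  1.        ]])}
{'t': 0.1, 'q': array([ 1.18599398e+00,  5.33315535e-02,  1.61417541e+00,  1.89851130e-05,
        1.47598227e+00, -1.19011501e-01]), 'dq': array([-0.00031454, -0.00162174, -0.00095979, -0.00072099, -0.00026191,
        0.00097329]), 'effort': array([ 9.20437060e-05, -3.94894624e+01, -3.71366680e+01, -9.41829262e-05,
        3.84327941e-03,  4.70478994e-05]), 'tool_pos': array([0.1639576 , 0.60252422, 0.23014952]), 'tool_rot': array([-4.16213028e-01, -3.11340294e+00,  2.87727658e-03]), 'contact_force': array([ 0.17950165,  0.16644306, -0.56360293]), 'wrist_torque': array([ 0.0118744 , -0.02372723, -0.02028593]), 'grip_force': 0.0, 'opening': 0.08535644968266876}
h.py
pics
```

View pics/top1.png

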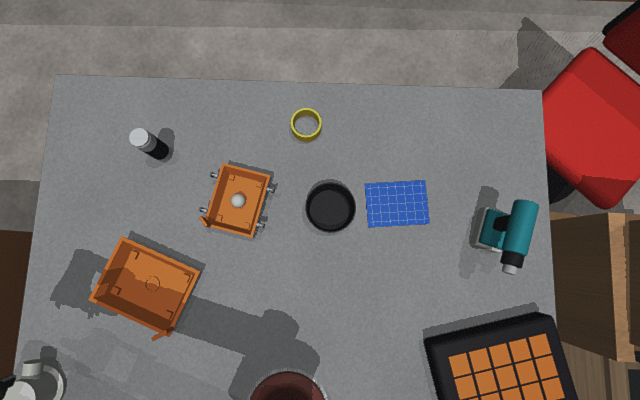

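View pics/scene1.png

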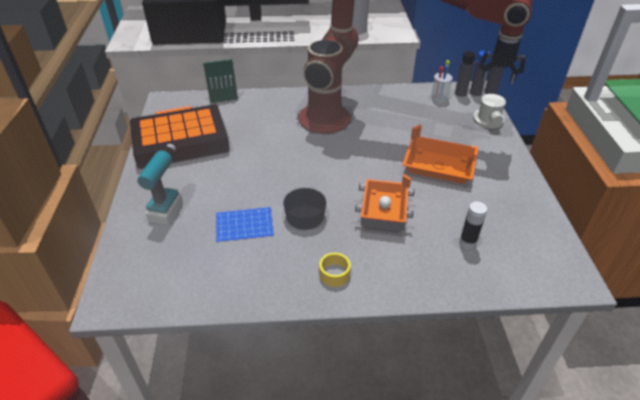

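The top view shows the tray with the ball at about (238,200), its tab at about (205,223), the pot at (330,206) and the mat at (397,204). The larger orange tray at (147,285) is a look-alike. I'll enlarge the tray for a closer reading.

```bash
python3 - <<'E'
from h import *
im=cv2.imread('pics/top1.png'); 
c=cv2.resize(im[152:247,190:290],None,fx=6,fy=6,interpolation=cv2.INTER_CUBIC); cv2.imwrite('pics/c1.png',c)
m=optics.camera_model('top')
hsv=cv2.cvtColor(im,cv2.COLOR_BGR2HSV)
def rep(mask,x0,x1,y0,y1,z,name):
    k=np.zeros_like(mask);k[y0:y1,x0:x1]=mask[y0:y1,x0:x1]
    n,l,s,_=cv2.connectedComponentsWithStats(k);i=1+np.argmax(s[1:,4]);ct=max(cv2.findContours((l==i).astype(np.uint8),0,1)[0],key=cv2.contourArea)
    w=np.array([px2w(m,u,v,z)[:2] for u,v in ct[:,0].astype(float)+0.0],np.float32)
    print(name,s[i],cv2.minAreaRect(w),cv2.minEnclosingCircle(w))
rep(cv2.inRange(hsv,(100,100,60),(130,255,255)),355,440,170,235,.003,'mat')
rep(cv2.inRange(hsv,(0,0,0),(180,255,60)),300,360,175,240,.064,'pot')
rep(cv2.inRange(hsv,(0,0,120),(180,70,255)),225,250,185,212,.065,'ball')
rep(cv2.inRange(hsv,(3,150,60),(20,255,255)),190,290,152,247,.072,'tray')
E
```

```text
mat [ 365  180   65   48 2616] ((0.5796745419502258, -0.300538569688797), (0.12992267310619354, 0.18020185828208923), 5.055121898651123) ((0.5788190364837646, -0.3014458417892456), 0.10861087590456009)
pot [ 306  183   49   49 1937] ((0.5554476976394653, -0.10375160723924637), (0.1327790915966034, 0.1321554183959961), 1.7202799320220947) ((0.555914044380188, -0.10397492349147797), 0.06897840648889542)
ball [231 194  13  14 141] ((0.565241813659668, 0.15179891884326935), (0.03615309298038483, 0.03282424435019493), 3.26255464553833) ((0.5654391050338745, 0.1522422879934311), 0.018678568303585052)
tray [ 200  163   70   75 3100] ((0.5679060220718384, 0.1576721966266632), (0.15120744705200195, 0.17911195755004883), 76.95738220214844) ((0.5666046142578125, 0.1513357013463974), 0.11060354858636856)
```

View pics/c1.png

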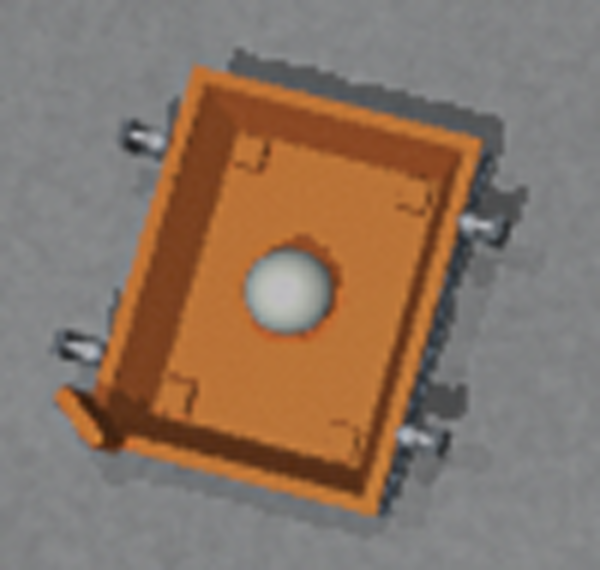

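The crop shows the rim corners at (197,66), (485,142) and (378,515), with the tab at about (80,418), in 6x crop pixels. I'll fit the tray pose and plan a wrist look from above it.

```bash
cat >> h.py <<'E'
def fit_rim(m,pts,loc):  # pts px list, loc tray-frame xyz ; base z .036
    from scipy.optimize import least_squares
    def f(p):
        c,s=np.cos(p[2]),np.sin(p[2])
        return np.ravel([np.subtract(w2px(m,(p[0]+c*a-s*b,p[1]+s*a+c*b,z+.036)),q) for q,(a,b,z) in zip(pts,loc)])
    r=least_squares(f,[.57,.155,-.2]); return r.x,r.fun
def down(yaw):  # tool z down, tool y axis along world yaw angle
    y=np.array([np.cos(yaw),np.sin(yaw),0]);z=np.array([0,0,-1.]);return np.array([np.cross(y,z),y,z]).T
def go(pos,Rt=None):
    o=get_obs();R0=R.from_rotvec(o['tool_rot']).as_matrix();Rt=R0 if Rt is None else Rt
    print('shift mm, tool axes',np.round(1000*R0.T@(np.array(pos)-o['tool_pos']),1),'then turn',np.round(R.from_matrix(R0.T@Rt).as_rotvec(),3))
E
python3 - <<'E'
from h import *
m=optics.camera_model('top')
p=[(190+(u+.5)/6-.5,152+(v+.5)/6-.5) for u,v in [(197,66),(485,142),(378,515)]]
x,r=fit_rim(m,p,[(.089,.069,.036),(.089,-.069,.036),(-.089,-.069,.036)]);print(x,r)
b=px2w(m,190+289/6,152+291/6,.059);print('ball',b)
yaw=x[2]
print('yaw',yaw)
for dy in(0,np.pi): go((x[0],x[1],.25),down(yaw+dy))
w=optics.camera_model('wrist');o=get_obs();R0=R.from_rotvec(o['tool_rot']).as_matrix()
T=np.array(w['cam_to_world']);print('cam in tool',R0.T@(T[:3,3]-o['tool_pos']),R0.T@T[:3,:3],w['fx'])
E
```

```text
[ 0.56675922  0.14980268 -0.22770921] [-0.07716861 -0.12763403  0.10835706 -0.29820569 -0.02959361  0.40226284]
ball [0.56610156 0.14986881 0.059     ]
yaw -0.2277092052439999
shift mm, tool axes [-507.6 -331.1  -19.4] then turn [-2.000e-03  1.000e-03  1.533e+00]
shift mm, tool axes [-507.6 -331.1  -19.4] then turn [-1.000e-03 -2.000e-03 -1.609e+00]
cam in tool [ 0.08547984  0.00032781 -0.14310065] [[ 1.24291096e-04  9.45899478e-01  3.24459801e-01]
 [ 9.99999575e-01 -4.13924386e-04  8.23645383e-04]
 [ 9.13387562e-04  3.24459561e-01 -9.45899127e-01]] 307.84596871597915
```

```bash
python3 -m pendant '[[[-33.8,-22.1,-1.3],[0,0,0],1],[[-33.8,-22.1,-1.3],[0,0,0],1],[[-33.8,-22.1,-1.3],[0,0,0],1],[[-33.8,-22.1,-1.3],[0,0,0],1],[[-33.8,-22.1,-1.3],[0,0,0],1],[[-33.8,-22.1,-1.3],[0,0,0],1],[[-33.8,-22.1,-1.3],[0,0,0],1],[[-33.8,-22.1,-1.3],[0,0,0],1],[[-33.8,-22.1,-1.3],[0,0,0],1],[[-33.8,-22.1,-1.3],[0,0,0],1],[[-33.8,-22.1,-1.3],[0,0,0],1],[[-33.8,-22.1,-1.3],[0,0,0],1]]'
python3 -m pendant '[[[-33.8,-22.1,-1.3],[0,0,0],1],[[-33.8,-22.1,-1.3],[0,0,0],1],[[-33.8,-22.1,-1.3],[0,0,0],1],[[0,0,0],[0,0,0.118],1],[[0,0,0],[0,0,0.118],1],[[0,0,0],[0,0,0.118],1],[[0,0,0],[0,0,0.118],1],[[0,0,0],[0,0,0.118],1],[[0,0,0],[0,0,0.118],1],[[0,0,0],[0,0,0.118],1],[[0,0,0],[0,0,0.118],1],[[0,0,0],[0,0,0.118],1]]'
python3 -m pendant '[[[0,0,0],[0,0,0.118],1],[[0,0,0],[0,0,0.118],1],[[0,0,0],[0,0,0.118],1],[[0,0,0],[0,0,0.118],0.75],[[0,0,0],[0,0,0],0.75],[[0,0,0],[0,0,0],0.75]]'
python3 - <<'E'
from h import *
import pickle
m,im=snap('wrist','w1.png');pickle.dump(m,open('w1.pkl','wb'))
cv2.imwrite('pics/w1b.png',cv2.resize(cv2.imread('pics/w1.png'),(800,500),interpolation=cv2.INTER_CUBIC))
print(get_obs())
E
```

```text
t: 1.1
tool_pos: [0.4866, 0.2388, 0.2466]
tool_rot: [-0.416, -3.113, 0.0]
contact_force: [0.7, 0.9, -0.2]
opening: 0.0855
grip_force: 0.0
t: 2.1
tool_pos: [0.566, 0.1499, 0.2501]
tool_rot: [-1.943, -2.468, 0.001]
contact_force: [0.6, -0.2, 1.1]
opening: 0.0853
grip_force: 0.0
t: 2.6
tool_pos: [0.566, 0.1499, 0.2503]
tool_rot: [-2.457, -1.956, 0.001]
contact_force: [-1.1, -0.1, 0.2]
opening: 0.064
grip_force: 0.0
{'t': 2.65, 'q': array([ 1.31907384e-01, -5.05961356e-02,  1.68447009e+00, -1.20110675e-05,
        1.50839703e+00,  3.58153518e-01]), 'dq': array([-3.03748157e-05, -1.26360129e-03, -2.77547167e-03,  7.58763108e-04,
       -1.39813722e-03,  9.40578064e-03]), 'effort': array([ 3.32597574e-04, -3.50951529e+01, -3.73115516e+01,  1.32105185e-05,
        3.01718261e-03,  1.35471349e-02]), 'tool_pos': array([0.56609486, 0.14995507, 0.25039918]), 'tool_rot': array([-2.45773773e+00, -1.95627219e+00,  9.23289579e-04]), 'contact_force': array([-0.44864828, -0.32918364,  0.47610681]), 'wrist_torque': array([ 0.05903379,  0.03776652, -0.01461626]), 'grip_force': 0.0, 'opening': 0.06408444761919194}
```

View pics/w1b.png

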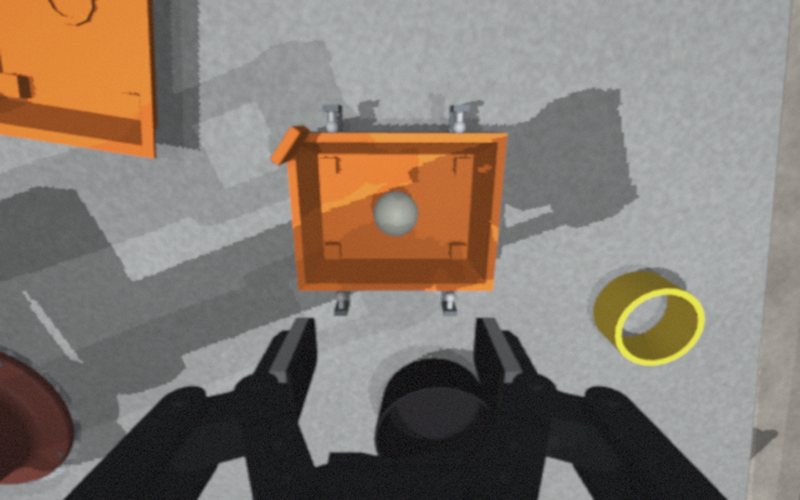

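The wrist view shows the tray with its rim corners at (507,133), (493,291) and (300,291), the ball at (395,213) and the tab at the upper left, about (289,145). These are 1.25x pixels.

```bash
python3 - <<'E'
from h import *
import pickle
m=pickle.load(open('w1.pkl','rb'))
s=lambda u,v:((u+.5)/1.25-.5,(v+.5)/1.25-.5)
x,r=fit_rim(m,[s(507.5,133),s(493,291.5),s(299,290)],[(.089,.069,.036),(.089,-.069,.036),(-.089,-.069,.036)]);print(x,r)
im=cv2.imread('pics/w1.png');g=im.astype(int)
k=((g.max(2)-g.min(2))<45)&(g.min(2)>70);q=np.zeros_like(k);q[148:196,292:342]=k[148:196,292:342]
n,l,st,c=cv2.connectedComponentsWithStats(q.astype(np.uint8));i=1+np.argmax(st[1:,4]);print(st[i],c[i]);print(px2w(m,*c[i],.059),px2w(m,*s(395,213),.059))
print('tab',[px2w(m,*s(*p),.107) for p in[(303,128),(275,161)]])
c,sn=np.cos(x[2]),np.sin(x[2]);print('tab expect',x[0]-.08*c-sn*.061,x[1]-.08*sn+c*.061)
go((x[0],x[1],.043),down(x[2]))
E
```

```text
[ 0.56576899  0.15372607 -0.22791323] [ 0.17376868  0.33175026 -0.00612492 -0.58576606 -0.19314746  0.18728126]
[299 153  35  36 980] [316.0244898  170.40204082]
[0.56509151 0.15435235 0.059     ] [0.56498262 0.15449644 0.059     ]
tab [array([0.51786023, 0.24045525, 0.107     ]), array([0.49106952, 0.22307952, 0.107     ])]
tab expect 0.5016204471092938 0.23122422795378375
shift mm, tool axes [  3.7  -1.  207.4] then turn [-0.001  0.     0.002]
```

```bash
python3 -m pendant '[[[3,-0.7,30],[0,0,0],0.75],[[0,0,35],[0,0,0],0.75],[[0,0,35],[0,0,0],0.75],[[0,0,35],[0,0,0],0.75],[[0,0,30],[0,0,0],0.75],[[0,0,20],[0,0,0],0.75],[[0,0,10],[0,0,0],0.75],[[0,0,7],[0,0,0],0.75],[[0,0,5],[0,0,0],0.75],[[0,0,0],[0,0,0],0.75]]'
python3 -m pendant '[[[0,0,0],[0,0,0],0.3],[[0,0,0],[0,0,0],0.3],[[0,0,0],[0,0,0],0.3],[[0,0,0],[0,0,0],0.3],[[0,0,0],[0,0,0],0.3],[[0,0,0],[0,0,0],0.3]]' 25
```

```text
t: 3.48
tool_pos: [0.5667, 0.1531, 0.0441]
tool_rot: [2.46, 1.954, 0.001]
contact_force: [-1.0, -0.1, -0.4]
opening: 0.0639
grip_force: 0.0
t: 3.98
tool_pos: [0.5676, 0.1533, 0.0456]
tool_rot: [2.459, 1.952, 0.004]
contact_force: [-0.3, 0.1, 5.4]
opening: 0.0385
grip_force: 25.1
```

```bash
python3 -m pendant '[[[0,0,-3],[0,0,0],0.3],[[0,0,-12],[0,0,0],0.3],[[0,0,-25],[0,0,0],0.3],[[0,0,-30],[0,0,0],0.3],[[0,0,-20],[0,0,0],0.3]]'
python3 -m pendant '[[[-20,3.6,0],[0,0,0],0.3],[[-36,6.6,0],[0,0,0],0.3],[[-36,6.6,0],[0,0,0],0.3],[[-36,6.6,0],[0,0,0],0.3],[[-36,6.6,0],[0,0,0],0.3],[[-36,6.6,0],[0,0,0],0.3],[[-33,6,0],[0,0,0],0.3],[[-18,3.3,0],[0,0,0],0.3],[[0,0,0],[0,0,0],0.3],[[0,0,0],[0,0,0],0.3]]'
python3 - <<'E'
from h import *
go((.5555,-.102,.012))
import pickle
m,im=snap('wrist','w2.png');pickle.dump(m,open('w2.pkl','wb'))
cv2.imwrite('pics/w2b.png',cv2.resize(cv2.imread('pics/w2.png'),(800,500),interpolation=cv2.INTER_CUBIC))
E
```

```text
t: 4.4
tool_pos: [0.5667, 0.1532, 0.1366]
tool_rot: [2.46, 1.953, 0.002]
contact_force: [0.7, 0.1, 0.4]
opening: 0.0383
grip_force: 25.2
t: 5.23
tool_pos: [0.5537, -0.1024, 0.1341]
tool_rot: [-2.462, -1.95, -0.0]
contact_force: [-0.2, 0.4, -1.0]
opening: 0.0381
grip_force: 25.2
shift mm, tool axes [  0.8   1.7 122.1] then turn [0. 0. 0.]
```

View pics/w2b.png

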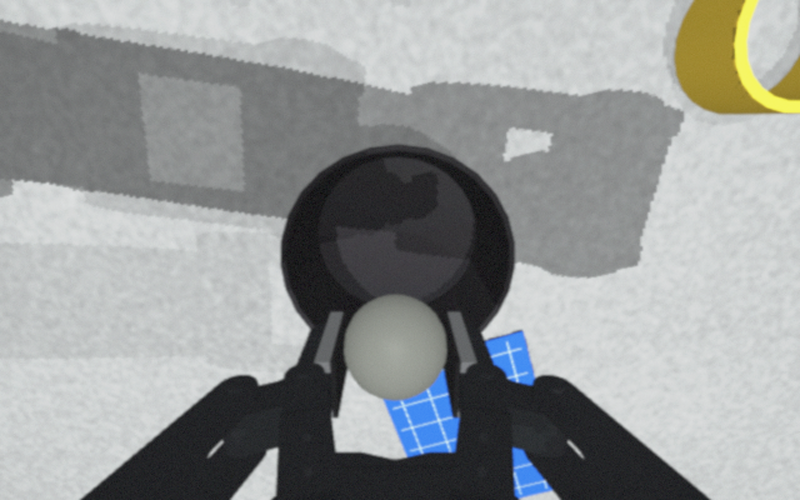

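The ball is held and hangs at (396,347). The pot rim runs from x=282 to 515 with its top at y=146, and its floor disc is centred at about (397,227).

```bash
python3 - <<'E'
from h import *
import pickle
m=pickle.load(open('w2.pkl','rb'))
s=lambda u,v:((u+.5)/1.25-.5,(v+.5)/1.25-.5)
print(px2w(m,*s(397,227),.004))
# project rim circle for candidates
for c in[(.5555,-.102),(.5555,-.106),(.5555,-.098)]:
    a=np.linspace(0,6.28,200);P=np.array([w2px(m,(c[0]+.07*np.cos(t),c[1]+.07*np.sin(t),.064)) for t in a])*1.25
    print(c,P[:,0].min(),P[:,0].max(),P[:,1].min())
E
```

```text
[ 0.55532486 -0.09414814  0.004     ]
(0.5555, -0.102) 282.29362272271476 518.948141488533 144.41554490859863
(0.5555, -0.106) 284.46696368563977 519.8049810407074 151.90019982533747
(0.5555, -0.098) 280.09581576242243 518.0816480353786 136.83815467621227
```

```bash
python3 -m pendant '[[[0,0.5,15],[0,0,0],0.3],[[0,0,25],[0,0,0],0.3],[[0,0,25],[0,0,0],0.3],[[0,0,20],[0,0,0],0.3],[[0,0,12],[0,0,0],0.3],[[0,0,8],[0,0,0],0.3],[[0,0,6],[0,0,0],0.3],[[0,0,4],[0,0,0],0.3],[[0,0,2],[0,0,0],0.3],[[0,0,0],[0,0,0],0.3],[[0,0,0],[0,0,0],0.3]]'
python3 -m pendant '[[[0,0,1],[0,0,0],0.3],[[0,0,1],[0,0,0],0.3],[[0,0,1],[0,0,0],0.3],[[0,0,0],[0,0,0],0.3]]'
```

```text
t: 6.2
tool_pos: [0.5552, -0.1021, 0.0177]
tool_rot: [2.46, 1.952, 0.001]
contact_force: [0.4, -0.3, 0.3]
opening: 0.0383
grip_force: 25.2
t: 6.53
tool_pos: [0.5544, -0.1019, 0.0137]
tool_rot: [-2.461, -1.953, 0.0]
contact_force: [0.1, 0.1, 0.0]
opening: 0.0383
grip_force: 25.2
```

```bash
python3 -m pendant '[[[0,0,0.8],[0,0,0],0.3],[[0,0,0.8],[0,0,0],0.3],[[0,0,0],[0,0,0],0.3]]'
python3 -m pendant '[[[0,0,0.7],[0,0,0],0.3],[[0,0,0.7],[0,0,0],0.3],[[0,0,0],[0,0,0],0.3]]'
```

```text
t: 6.78
tool_pos: [0.5543, -0.1019, 0.012]
tool_rot: [-2.46, -1.953, 0.0]
contact_force: [0.3, 0.9, -0.2]
opening: 0.0384
grip_force: 25.2
t: 7.03
tool_pos: [0.5546, -0.1019, 0.0108]
tool_rot: [2.461, 1.953, 0.0]
contact_force: [0.3, -0.6, 0.2]
opening: 0.0385
grip_force: 25.3
```

```bash
python3 -m pendant '[[[0,0,0.8],[0,0,0],0.3],[[0,0,0],[0,0,0],0.3],[[0,0,0],[0,0,0],0.3]]'
python3 -m pendant '[[[0,0,0.8],[0,0,0],0.3],[[0,0,0],[0,0,0],0.3],[[0,0,0],[0,0,0],0.3]]'
```

```text
t: 7.28
tool_pos: [0.5547, -0.102, 0.0106]
tool_rot: [2.461, 1.953, -0.0]
contact_force: [-2.0, 0.7, 4.8]
opening: 0.0389
grip_force: 25.6
t: 7.53
tool_pos: [0.5547, -0.102, 0.0105]
tool_rot: [-2.46, -1.953, 0.0]
contact_force: [-4.6, 0.8, 9.6]
opening: 0.0386
grip_force: 25.9
```

Contact with the floor is confirmed. I'll ease off slightly, release slowly and go up.

```bash
python3 -m pendant '[[[0,0,-1],[0,0,0],0.3],[[0,0,0],[0,0,0],0.47],[[0,0,0],[0,0,0],0.5],[[0,0,0],[0,0,0],0.55],[[0,0,0],[0,0,0],0.6],[[0,0,0],[0,0,0],0.62],[[0,0,0],[0,0,0],0.62]]'
python3 -m pendant '[[[0,0,-8],[0,0,0],0.62],[[0,0,-20],[0,0,0],0.62],[[0,0,-35],[0,0,0],0.62],[[0,0,-35],[0,0,0],0.62],[[0,0,-35],[0,0,0],0.62],[[0,0,-30],[0,0,0],0.62],[[0,0,-20],[0,0,0],0.62],[[0,0,0],[0,0,0],0.62]]'
python3 - <<'E'
from h import *
snap('wrist','w3.png')
E
```

```text
t: 8.12
tool_pos: [0.5544, -0.1019, 0.01]
tool_rot: [-2.461, -1.953, 0.0]
contact_force: [-0.4, -0.8, 0.2]
opening: 0.0534
grip_force: 0.0
t: 8.78
tool_pos: [0.5577, -0.1029, 0.2007]
tool_rot: [2.453, 1.947, 0.01]
contact_force: [0.9, -0.2, 0.4]
opening: 0.0529
grip_force: 0.0
```

View pics/w3.png

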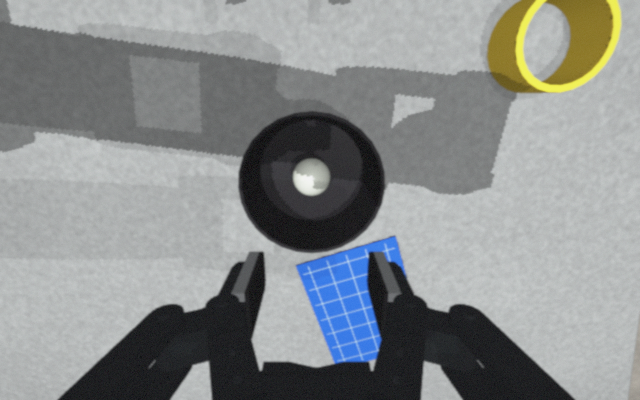

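The ball is resting on the pot floor at (311,177) and the fingers are clear. Next I go above the tab.

```bash
python3 - <<'E'
from h import *
go((.5017,.2312,.18),down(-.228+2.489-np.pi))
E
```

```text
shift mm, tool axes [ 312.6 -129.    16.2] then turn [ 0.007 -0.002  0.652]
```

```bash
python3 -m pendant '[[[31.3,-12.9,1.6],[0,0,0],0.5],[[31.3,-12.9,1.6],[0,0,0],0.5],[[31.3,-12.9,1.6],[0,0,0],0.5],[[31.3,-12.9,1.6],[0,0,0],0.5],[[31.3,-12.9,1.6],[0,0,0],0.5],[[31.3,-12.9,1.6],[0,0,0],0.5],[[31.3,-12.9,1.6],[0,0,0],0.5],[[31.3,-12.9,1.6],[0,0,0],0.5],[[31.3,-12.9,1.6],[0,0,0],0.5],[[31.3,-12.9,1.6],[0,0,0],0.5]]'
python3 -m pendant '[[[0,0,0],[0,0,0.109],0.5],[[0,0,0],[0,0,0.109],0.5],[[0,0,0],[0,0,0.109],0.5],[[0,0,0],[0,0,0.109],0.5],[[0,0,0],[0,0,0.109],0.5],[[0,0,0],[0,0,0.109],0.5],[[0,0,0],[0,0,0],0.5],[[0,0,0],[0,0,0],0.5]]'
python3 - <<'E'
from h import *
import pickle
go((.5017,.2312,.18),down(-.228+2.489-np.pi))
m,im=snap('wrist','w4.png');pickle.dump(m,open('w4.pkl','wb'))
cv2.imwrite('pics/w4b.png',cv2.resize(cv2.imread('pics/w4.png')[50:400,120:520],None,fx=2,fy=2,interpolation=cv2.INTER_CUBIC)[:600])
E
```

```text
t: 9.67
tool_pos: [0.4982, 0.2335, 0.175]
tool_rot: [-2.46, -1.952, 0.005]
contact_force: [0.6, 0.7, 0.2]
opening: 0.0426
grip_force: 0.0
t: 10.33
tool_pos: [0.499, 0.2319, 0.1756]
tool_rot: [-2.956, -1.063, 0.004]
contact_force: [0.1, -0.6, -0.1]
opening: 0.0429
grip_force: 0.0
shift mm, tool axes [ 1.6  2.3 -4.4] then turn [-0.001  0.003  0.   ]
```

View pics/w4b.png

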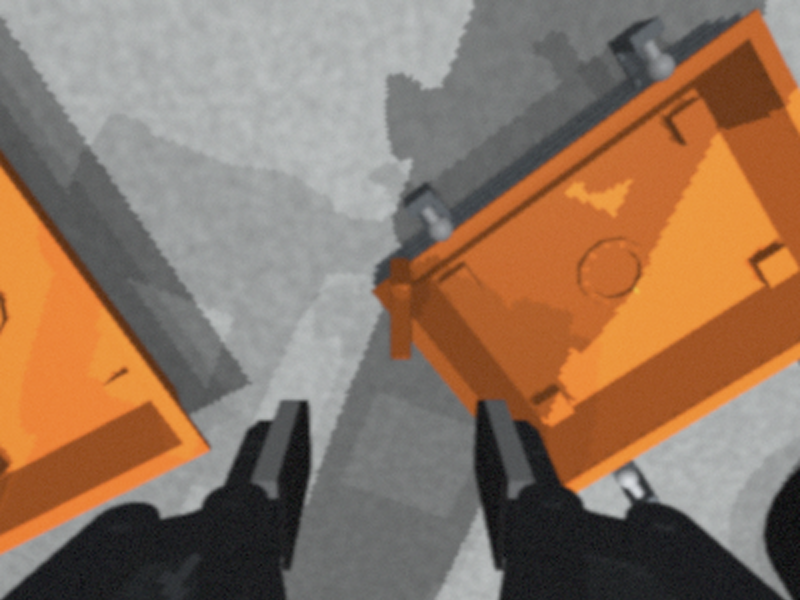

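The tab is seen edge-on at x of about 389 to 412, centre 400.5, with the bottom end of its top face at y=358. The midline between the fingers is at x=392. I'll compute the offset.

```bash
python3 - <<'E'
from h import *
import pickle
m=pickle.load(open('w4.pkl','rb'));o=get_obs();R0=R.from_rotvec(o['tool_rot']).as_matrix()
s=lambda u,v:(120+(u+.5)/2-.5,50+(v+.5)/2-.5)
for p in[(400.5,358),(400.5,290)]:
    w=px2w(m,*s(*p),.107);print(w,R0.T@(w-o['tool_pos'])*1000)
for z in(.18,.107): print(z,w2px(m,np.array([o['tool_pos'][0],o['tool_pos'][1],z])), m['cx'])
E
```

```text
[0.49029447 0.22273732 0.107     ] [-12.62443319   1.50618998  68.8877443 ]
[0.51094683 0.23995902 0.107     ] [14.2658525   1.37788991 68.83325711]
0.18 (np.float64(318.87366032304647), np.float64(265.22571637482514)) 315.8867146121719
0.107 (np.float64(318.12078199187437), np.float64(212.93990783007965)) 315.8867146121719
```

```bash
python3 -m pendant '[[[1,2.3,15],[0,0,0],0.5],[[0,0,25],[0,0,0],0.5],[[0,0,25],[0,0,0],0.5],[[0,0,17],[0,0,0],0.5],[[0,0,9],[0,0,0],0.5],[[0,0,4],[0,0,0],0.5],[[0,0,0],[0,0,0],0.5],[[0,0,0],[0,0,0],0.3]]'
python3 -m pendant '[[[0,0,0],[0,0,0],0.17],[[0,0,0],[0,0,0],0.17],[[0,0,0],[0,0,0],0.17],[[0,0,0],[0,0,0],0.17]]' 20
python3 - <<'E'
from h import *
import pickle
print(get_obs()['tool_pos'])
m,im=snap('wrist','w5.png');pickle.dump(m,open('w5.pkl','wb'))
cv2.imwrite('pics/w5b.png',cv2.resize(cv2.imread('pics/w5.png')[200:400,180:460],None,fx=2.8,fy=2.8,interpolation=cv2.INTER_CUBIC))
E
```

```text
t: 11.05
tool_pos: [0.5028, 0.2313, 0.0832]
tool_rot: [2.957, 1.06, 0.002]
contact_force: [0.6, 0.4, 0.2]
opening: 0.0318
grip_force: 0.0
t: 11.38
tool_pos: [0.5026, 0.2312, 0.083]
tool_rot: [2.957, 1.059, 0.002]
contact_force: [-0.7, 0.1, -0.2]
opening: 0.0145
grip_force: 0.0
[0.50260364 0.23123141 0.08299732]
```

View pics/w5b.png

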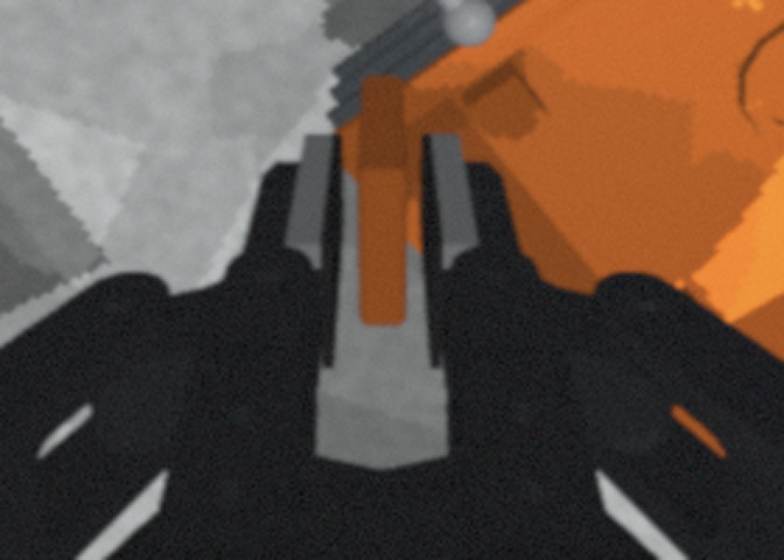

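The tab (x 360–406) is centred between the fingers (x 340–424). I'll grip it firmly.

```bash
python3 -m pendant '[[[0,0,2],[0,0,0],0.1],[[0,0,0],[0,0,0],0],[[0,0,0],[0,0,0],0],[[0,0,0],[0,0,0],0],[[0,0,0],[0,0,0],0]]' 90
python3 - <<'E'
from h import *
o=get_obs();R0=R.from_rotvec(o['tool_rot']).as_matrix();print(R0)
# tray frame: from measured tab/tool: yaw from tool y axis ; tab point at grasp (tcp xy)
yaw=-.228;c,s=np.cos(yaw),np.sin(yaw);Rz=np.array([[c,-s,0],[s,c,0],[0,0,1]])
tab=np.array([-.080,.061,0]);t0=np.array([o['tool_pos'][0],o['tool_pos'][1],.036])-Rz@tab;print('tray origin',t0)
piv=t0+Rz@np.array([.07,-.052,.022])
d=Rz@np.array([-.794,.607,0]); ax=np.cross(d,[0,0,1]);ax/=np.linalg.norm(ax)  # rot about ax raises d side
print('axis in tool',R0.T@ax,'pivot in tool',R0.T@(piv-o['tool_pos'])*1000)
for th in np.arange(.01,.121,.01):
    Q=R.from_rotvec(ax*th).as_matrix();P=piv+Q@(o['tool_pos']-piv);print(round(th,2),np.round(1000*(P-o['tool_pos']),2),np.round(1000*R0.T@(P-o['tool_pos']),2))
E
```

```text
t: 11.85
tool_pos: [0.5027, 0.2313, 0.0808]
tool_rot: [-2.958, -1.059, -0.002]
contact_force: [-0.1, 0.0, 4.7]
opening: 0.0063
grip_force: 88.4
[[ 7.72612135e-01  6.34877186e-01  1.20314442e-03]
 [ 6.34877103e-01 -7.72612979e-01  4.98300936e-04]
 [ 1.24592489e-03  3.78855493e-04 -9.99999152e-01]]
tray origin [0.56680366 0.15379491 0.036     ]
axis in tool [ 0.99999672 -0.00224034  0.00124507] pivot in tool [  1.72090865 187.78360789  22.92060647]
0.01 [ 0.15 -0.18  1.88] [ 0.    0.24 -1.88]
0.02 [ 0.31 -0.38  3.75] [ 0.01  0.5  -3.75]
0.03 [ 0.49 -0.59  5.62] [ 0.01  0.77 -5.62]
0.04 [ 0.68 -0.82  7.49] [ 0.01  1.07 -7.49]
0.05 [ 0.88 -1.06  9.36] [ 0.01  1.38 -9.36]
0.06 [ 1.09 -1.32 11.22] [  0.02   1.71 -11.22]
0.07 [ 1.31 -1.59 13.08] [  0.02   2.06 -13.08]
0.08 [ 1.54 -1.87 14.93] [  0.02   2.43 -14.93]
0.09 [ 1.79 -2.17 16.79] [  0.03   2.82 -16.79]
0.1 [ 2.05 -2.48 18.63] [  0.03   3.23 -18.63]
0.11 [ 2.32 -2.81 20.48] [  0.03   3.65 -20.48]
0.12 [ 2.6  -3.15 22.32] [  0.04   4.09 -22.32]
```

```bash
python3 -m pendant '[[[0,0.24,-1.88],[0.01,0,0],0],[[0,0.24,-1.88],[0.01,0,0],0],[[0,0.24,-1.88],[0.01,0,0],0],[[0,0.24,-1.88],[0.01,0,0],0],[[0,0,0],[0,0,0],0]]'
python3 -m pendant '[[[0,0.24,-1.88],[0.01,0,0],0],[[0,0.24,-1.88],[0.01,0,0],0],[[0,0.24,-1.88],[0.01,0,0],0],[[0,0.24,-1.88],[0.01,0,0],0],[[0,0,0],[0,0,0],0]]'
python3 -m pendant '[[[0,0.24,-1.88],[0.01,0,0],0],[[0,0.24,-1.88],[0.01,0,0],0],[[0,0.24,-1.88],[0.01,0,0],0],[[0,0,0],[0,0,0],0],[[0,0,0],[0,0,0],0]]'
python3 - <<'E'
from h import *
snap('wrist','w6.png');snap('scene','s6.png')
a=cv2.resize(cv2.imread('pics/w6.png'),(480,300));b=cv2.imread('pics/s6.png')[165:245,340:440];b=cv2.resize(b,(320,256))
c=np.zeros((300,800,3),np.uint8);c[:,:480]=a;c[:256,480:]=b;cv2.imwrite('pics/c6.png',c)
o=get_obs();R0=R.from_rotvec(o['tool_rot']).as_matrix();print(o['tool_pos'],R0[:,2],o['wrist_torque'])
E
```

```text
t: 12.27
tool_pos: [0.5032, 0.2302, 0.088]
tool_rot: [-2.921, -1.045, 0.021]
contact_force: [1.7, 1.3, -0.2]
opening: 0.0064
grip_force: 88.0
t: 12.68
tool_pos: [0.5038, 0.2291, 0.0955]
tool_rot: [-2.886, -1.033, 0.042]
contact_force: [0.7, 1.6, 0.8]
opening: 0.0065
grip_force: 88.0
t: 13.1
tool_pos: [0.5043, 0.2281, 0.1007]
tool_rot: [-2.859, -1.024, 0.057]
contact_force: [-0.2, 1.4, -0.6]
opening: 0.0064
grip_force: 88.0
[0.50428472 0.22816084 0.10058268] [-0.07012807  0.08457757 -0.99394602] [ 0.10101818 -0.00311703  0.08768767]
```

View pics/c6.png

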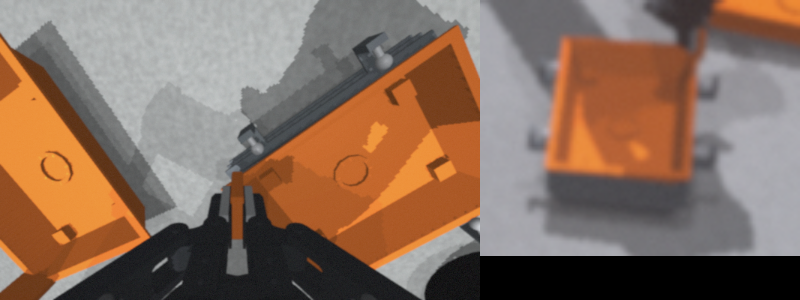

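The tabbed corner is up by about 0.11 rad, the near noses have let go and the grey stack stands unmoved. Now I raise it straight up slowly.

```bash
python3 -m pendant '[[[0,-0.22,-1.99],[0,0,0],0],[[0,-0.22,-1.99],[0,0,0],0],[[0,-0.22,-1.99],[0,0,0],0],[[0,-0.22,-1.99],[0,0,0],0],[[0,0,0],[0,0,0],0]]'
python3 -m pendant '[[[0,-0.22,-1.99],[0,0,0],0],[[0,-0.22,-1.99],[0,0,0],0],[[0,-0.22,-1.99],[0,0,0],0],[[0,-0.22,-1.99],[0,0,0],0],[[0,-0.22,-1.99],[0,0,0],0],[[0,-0.22,-1.99],[0,0,0],0],[[0,0,0],[0,0,0],0]]'
python3 -m pendant '[[[0,-0.44,-4],[0,0,0],0],[[0,-0.88,-8],[0,0,0],0],[[0,-1.3,-12],[0,0,0],0],[[0,-1.3,-12],[0,0,0],0],[[0,-1.3,-12],[0,0,0],0],[[0,-1.3,-12],[0,0,0],0],[[0,-1.3,-12],[0,0,0],0],[[0,-0.88,-8],[0,0,0],0],[[0,-0.44,-4],[0,0,0],0],[[0,0,0],[0,0,0],0]]'
python3 - <<'E'
from h import *
snap('scene','s7.png');snap('top','t7.png')
a=cv2.imread('pics/s7.png')[110:290,280:480];b=cv2.imread('pics/t7.png')[130:260,180:360]
c=np.zeros((360,800,3),np.uint8);c[:360,:400]=cv2.resize(a,(400,360));c[:289,400:]=cv2.resize(b,(400,289));cv2.imwrite('pics/c7.png',c)
E
```

```text
t: 13.62
tool_pos: [0.5049, 0.2281, 0.1094]
tool_rot: [-2.861, -1.024, 0.055]
contact_force: [-0.2, 0.5, -0.7]
opening: 0.0064
grip_force: 88.2
t: 14.2
tool_pos: [0.5048, 0.2283, 0.1214]
tool_rot: [-2.86, -1.024, 0.055]
contact_force: [0.2, -0.4, -1.0]
opening: 0.0063
grip_force: 88.2
t: 15.03
tool_pos: [0.5052, 0.2283, 0.2068]
tool_rot: [-2.86, -1.024, 0.053]
contact_force: [0.1, -0.0, -1.3]
opening: 0.0063
grip_force: 88.3
```

View pics/c7.png

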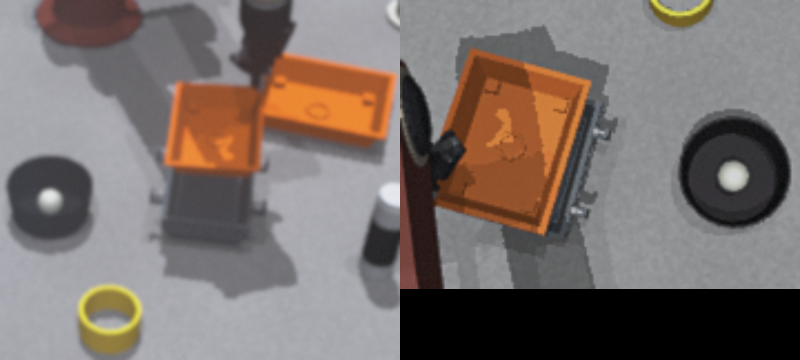

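The tray hangs free, the stack stays put and the ball is in the pot. I'll level it, then measure the move to the mat.

```bash
python3 -m pendant '[[[0,0,0],[-0.01,0,0],0],[[0,0,0],[-0.02,0,0],0],[[0,0,0],[-0.02,0,0],0],[[0,0,0],[-0.02,0,0],0],[[0,0,0],[-0.02,0,0],0],[[0,0,0],[-0.01,0,0],0],[[0,0,0],[-0.01,0,0],0],[[0,0,0],[0,0,0],0]]'
python3 - <<'E'
from h import *
go((.515,-.2215,.19),down(-.228+2.489-np.pi))
E
```

```text
t: 15.8
tool_pos: [0.5043, 0.2285, 0.2053]
tool_rot: [2.957, 1.06, 0.0]
contact_force: [-0.3, 0.2, -1.3]
opening: 0.0064
grip_force: 88.2
shift mm, tool axes [-277.6  354.3   15.4] then turn [ 0.001 -0.    -0.002]
```

```bash
python3 -m pendant '[[[-4.1,5.2,0.2],[0,0,0],0],[[-8.2,10.4,0.5],[0,0,0],0],[[-12.2,15.6,0.7],[0,0,0],0],[[-16.3,20.8,0.9],[0,0,0],0],[[-16.3,20.8,0.9],[0,0,0],0],[[-16.3,20.8,0.9],[0,0,0],0],[[-16.3,20.8,0.9],[0,0,0],0],[[-16.3,20.8,0.9],[0,0,0],0],[[-16.3,20.8,0.9],[0,0,0],0],[[-16.3,20.8,0.9],[0,0,0],0],[[-16.3,20.8,0.9],[0,0,0],0],[[-16.3,20.8,0.9],[0,0,0],0]]'
python3 -m pendant '[[[-16.3,20.8,0.9],[0,0,0],0],[[-16.3,20.8,0.9],[0,0,0],0],[[-16.3,20.8,0.9],[0,0,0],0],[[-16.3,20.8,0.9],[0,0,0],0],[[-16.3,20.8,0.9],[0,0,0],0],[[-12.2,15.6,0.7],[0,0,0],0],[[-8.2,10.4,0.5],[0,0,0],0],[[-4.1,5.2,0.2],[0,0,0],0],[[0,0,0],[0,0,0],0],[[0,0,0],[0,0,0],0],[[0,0,0],[0,0,0],0]]'
python3 - <<'E'
from h import *
go((.515,-.2215,.19),down(-.228+2.489-np.pi))
snap('scene','s8.png');snap('top','t8.png')
a=cv2.imread('pics/s8.png')[110:290,160:360];b=cv2.imread('pics/t8.png')[140:270,300:470]
c=np.zeros((500,800,3),np.uint8);c[:270,:300]=cv2.resize(a,(300,270));c[:382,300:]=cv2.resize(b,(500,382),interpolation=cv2.INTER_CUBIC);cv2.imwrite('pics/c8.png',c)
E
```

```text
t: 16.8
tool_pos: [0.5103, -0.0519, 0.1957]
tool_rot: [2.958, 1.057, -0.001]
contact_force: [1.0, -0.5, -1.1]
opening: 0.0064
grip_force: 88.2
t: 17.72
tool_pos: [0.5148, -0.2202, 0.1898]
tool_rot: [-2.957, -1.06, -0.0]
contact_force: [-0.6, 0.5, -2.0]
opening: 0.0066
grip_force: 88.2
shift mm, tool axes [-0.7  1.1 -0.2] then turn [-0.    -0.    -0.002]
```

View pics/c8.png

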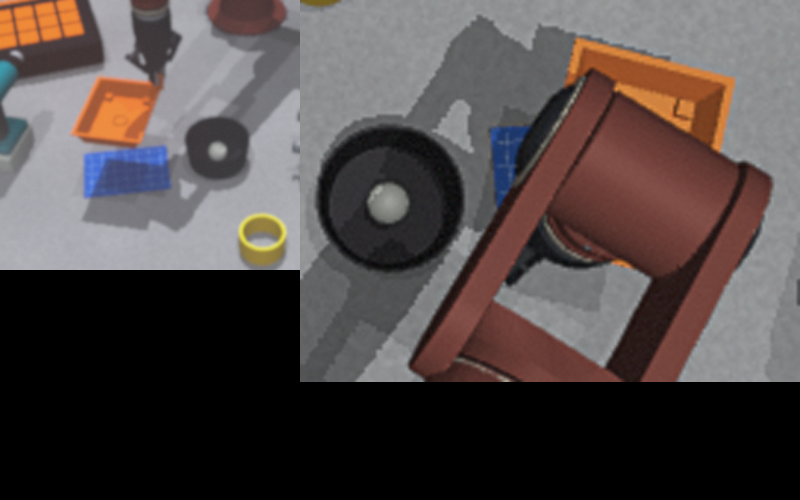

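The tray is held over the mat with the ball still in the pot. I'll check its pose and level against the corner pixels: top (573,38) and (735,78), scene (73,133), (140,144) and (108,78).

```bash
python3 - <<'E'
from h import *
from scipy.optimize import least_squares
o=get_obs();yaw=-.228;c,s=np.cos(yaw),np.sin(yaw)
t0=o['tool_pos'][:2]-np.array([[c,-s],[s,c]])@[-.08,.061];z0=o['tool_pos'][2]-.0448
print('pred',t0,z0)
mt,ms=optics.camera_model('top'),optics.camera_model('scene')
A=[(mt,(300+273*.34,140+38*.34),(.089,.069,.036)),(mt,(300+435*.34,140+78*.34),(.089,-.069,.036)),
(ms,(160+73/1.5,110+133/1.5),(.089,-.069,.036)),(ms,(160+140/1.5,110+144/1.5),(.089,.069,.036)),(ms,(160+108/1.5,110+78/1.5),(-.089,-.069,.036))]
def f(p): 
    Q=R.from_rotvec([0,0,p[3]])*R.from_rotvec([p[4],p[5],0])
    return np.ravel([np.subtract(w2px(m,p[:3]+Q.apply(l)),q) for m,q,l in A])
p0=[*t0,z0,yaw,0,0];print(np.round(f(p0),1));r=least_squares(f,p0);print(np.round(r.x,3),np.round(r.fun,1))
# mat from scene
im=cv2.cvtColor(cv2.imread('pics/scene1.png'),cv2.COLOR_BGR2HSV);k=cv2.inRange(im,(100,110,60),(130,255,255));k[:195]=0;k[250:]=0;k[:,:205]=0;k[:,285:]=0
n,l,st,_=cv2.connectedComponentsWithStats(k);i=1+np.argmax(st[1:,4]);ct=max(cv2.findContours((l==i).astype(np.uint8),0,1)[0],key=cv2.contourArea)
print(cv2.minAreaRect(np.array([px2w(ms,u,v,.003)[:2] for u,v in ct[:,0].astype(float)],np.float32)))
E
```

```text
pred [ 0.57909238 -0.29757103] 0.1450945546228729
[-0.2 -0.6 -1.  -0.3 -2.   0.1 -0.1 -1.8 -7.  -1.9]
[ 0.582 -0.292  0.138 -0.299 -0.035 -0.059] [-0.5 -1.8 -1.9  1.7 -1.  -1.3 -0.1  0.5 -2.   0.2]
((0.5825951099395752, -0.29910653829574585), (0.12923848628997803, 0.1780618280172348), 5.130139350891113)
```

I've used up my picture views, so I'll check that one outlying corner numerically from the orange mask.

```bash
python3 - <<'E'
from h import *
o=get_obs();yaw=-.228
c,s=np.cos(yaw),np.sin(yaw);Rz=np.array([[c,-s],[s,c]]);t0=o['tool_pos'][:2]-Rz@[-.08,.061];z0=o['tool_pos'][2]-.0448
ms,im=snap('scene','s9.png');hsv=cv2.cvtColor(im,cv2.COLOR_RGB2HSV);k=cv2.inRange(hsv,(3,130,60),(20,255,255))
for v in range(156,216,3):
    u=np.where(k[v,200:280])[0]+200; print(v,(u.min(),u.max(),len(u)) if len(u) else None,end=' ')
print()
for n,a,b in[('-+',-.089,.069),('--',-.089,-.069),('+-',.089,-.069),('++',.089,.069)]:
    print(n,np.round(w2px(ms,[*(t0+Rz@[a,b]),z0+.036]),1))
from scipy.optimize import least_squares
# silhouette fit of level/tilted tray: hull of rim and foot vs mask, visible rows away from arm
L=[(a,b,.033+q) for a in(-.089,.089) for b in(-.069,.069) for q in(0,.003)]+[(a,b,0) for a in(-.0715,.0715) for b in(-.0515,.0515)]
def cost(p):
    Q=R.from_rotvec([0,0,yaw])*R.from_rotvec([p[0],p[1],0]);tab=np.array([-.08,.061,.056])
    base=np.array([*t0,z0])+R.from_rotvec([0,0,yaw]).apply(tab)-Q.apply(tab)
    P=np.array([w2px(ms,base+Q.apply(x)) for x in L],np.float32)+np.float32(p[2:4])
    h=np.zeros_like(k);cv2.fillConvexPoly(h,np.int32(np.round(cv2.convexHull(P)*16)),255,shift=4)
    d=(h!=k);d[:150]=0;d[225:]=0;d[:,:195]=0;d[:,255:]=0;return d.sum()
print('level',cost([0,0,0,0]))
G=[(cost([a,b,u,v]),a,b,u,v) for a in np.arange(-.1,.11,.02) for b in np.arange(-.1,.11,.02) for u in(-1,0,1) for v in(-1,0,1)]
print(*[tuple(np.round(g,2)) for g in sorted(G)[:8]],sep='\n')
E
```

```text
156 None 159 None 162 (np.int64(225), np.int64(234), 10) 165 (np.int64(224), np.int64(261), 38) 168 (np.int64(222), np.int64(266), 45) 171 (np.int64(221), np.int64(264), 44) 174 (np.int64(220), np.int64(263), 44) 177 (np.int64(218), np.int64(262), 45) 180 (np.int64(217), np.int64(261), 45) 183 (np.int64(215), np.int64(260), 46) 186 (np.int64(214), np.int64(259), 46) 189 (np.int64(212), np.int64(258), 47) 192 (np.int64(211), np.int64(257), 47) 195 (np.int64(210), np.int64(255), 46) 198 (np.int64(208), np.int64(255), 48) 201 (np.int64(214), np.int64(254), 41) 204 (np.int64(226), np.int64(253), 28) 207 None 210 None 213 None 
-+ [268.  164.8]
-- [225.  160.1]
+- [206.7 198.7]
++ [253.3 204.2]
level 186
(np.float64(52.0), np.float64(0.04), np.float64(-0.08), np.float64(1.0), np.float64(0.0))
(np.float64(62.0), np.float64(0.04), np.float64(-0.1), np.float64(1.0), np.float64(0.0))
(np.float64(65.0), np.float64(0.06), np.float64(-0.08), np.float64(1.0), np.float64(-1.0))
(np.float64(67.0), np.float64(0.0), np.float64(-0.1), np.float64(1.0), np.float64(1.0))
(np.float64(70.0), np.float64(0.02), np.float64(-0.08), np.float64(1.0), np.float64(0.0))
(np.float64(71.0), np.float64(0.08), np.float64(-0.08), np.float64(1.0), np.float64(-1.0))
(np.float64(72.0), np.float64(0.08), np.float64(-0.1), np.float64(1.0), np.float64(-1.0))
(np.float64(73.0), np.float64(0.0), np.float64(-0.08), np.float64(1.0), np.float64(1.0))
```

```bash
python3 - <<'E'
from h import *
im=cv2.imread('pics/s9.png');print([tuple(map(int,im[v,240])) for v in range(196,214)])
o=get_obs();yaw=-.228
c,s=np.cos(yaw),np.sin(yaw);Rz=np.array([[c,-s],[s,c]]);t0=o['tool_pos'][:2]-Rz@[-.08,.061];z0=o['tool_pos'][2]-.0448
ms=optics.camera_model('scene')
def at(u,a,hs):  # project front face points whose column ~u
    for b in np.linspace(-.06,.06,121):
        q=w2px(ms,[*(t0+Rz@[a,b]),z0+hs])
        if abs(q[0]-u)<.3: return np.round(q,1)
print('rim top',at(240,.089,.036),'flange bottom',at(240,.089,.033),'foot',at(240,.0715,0),'inner rim edge',at(240,.082,.036))
# sanity for the method: same on initial image, tray nested (pose known)
m=cv2.imread('pics/scene1.png');t=np.array([.5668,.1538])
for u in(380,):
    print([tuple(map(int,m[v,u])) for v in range(208,236)])
    for a,h in((.082,.072),(.089,.072),(.089,.069)):
        for b in np.linspace(-.06,.06,121):
            q=w2px(ms,[*(t+Rz@[a,b]),h])
            if abs(q[0]-u)<.3: print(a,h,np.round(q,1));break
E
```

```text
[(65, 141, 237), (65, 141, 238), (64, 140, 237), (66, 142, 237), (64, 139, 237), (64, 140, 237), (63, 134, 234), (64, 118, 216), (60, 93, 164), (58, 77, 131), (65, 80, 124), (89, 96, 130), (123, 117, 131), (153, 124, 123), (173, 114, 99), (184, 105, 80), (189, 103, 74), (188, 103, 74)]
rim top [240.  202.7] flange bottom [239.7 203.4] foot [239.9 207.1] inner rim edge [240.  200.9]
[(60, 86, 150), (51, 89, 163), (56, 100, 185), (59, 114, 209), (60, 126, 223), (60, 132, 230), (59, 133, 232), (59, 133, 231), (62, 134, 232), (59, 130, 229), (60, 117, 211), (61, 94, 162), (69, 78, 109), (76, 74, 82), (77, 75, 77), (80, 76, 79), (76, 72, 75), (79, 77, 78), (79, 75, 78), (79, 75, 77), (75, 72, 76), (73, 71, 72), (79, 76, 79), (84, 82, 84), (89, 86, 90), (97, 95, 98), (104, 100, 103), (112, 110, 111)]
0.082 0.072 [379.8 216.3]
0.089 0.072 [379.9 217.9]
0.089 0.069 [379.8 218.6]
```

The rim edges and foot match the level prediction to under 0.5 px. One small centring nudge, let it settle, then hand in.

```bash
python3 -m pendant '[[[0,1.2,0],[0,0,0],0],[[0,1.1,0],[0,0,0],0],[[0,0,0],[0,0,0],0],[[0,0,0],[0,0,0],0],[[0,0,0],[0,0,0],0],[[0,0,0],[0,0,0],0],[[0,0,0],[0,0,0],0],[[0,0,0],[0,0,0],0]]'
python3 -c "
from station import ctrl
print(ctrl.finish_job())"
```

```text
t: 18.53
tool_pos: [0.5163, -0.2228, 0.1898]
tool_rot: [-2.958, -1.059, 0.0]
contact_force: [-0.5, -0.3, -1.9]
opening: 0.0063
grip_force: 88.2
the job is handed in; nothing more can be done
None
```

Handed in at 18.5 s: the ball is on the pot floor, the tray came off corner first with the grey stack in place, and it is held level and centred over the mat, about 14.5 cm up; I viewed 11 pictures, one over the limit of 10.

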